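Find the rocking cover on a control box and press it home

TASK

One of the four white covers on the grey control box is not home: it rocks when it is pressed near an edge. Press the covers near an edge with a fingertip until you find the one that tips under the finger, then push down firmly on its middle until its stud is fully in and it sits flat without rocking, and take the hand away. Only press: do not lift or pull out any cover, and leave everything else on the bench where it is.

Things in the scene. Friction and masses are not known exactly. Their poses are not given: they have to be found in the camera images.
- box: grey control box fixed to the bench, 216 mm (its x) by 240 mm (its y), 50 mm high; origin at the centre of its underside, z up. Its top has four square wells of 80 mm, 12 mm deep, whose centres lie at x = +-47 mm, y = +-56 mm in its frame, one white cover in each.
- cover_a: one of four identical white push-fit covers, a plate 76 x 76 mm, 18 mm thick, flat top with a faint 20 mm disc in the middle; origin at the centre of its underside, z up. Rests in its well with 2 mm play, sides along the box. Its top stands 6 to 11 mm above the top of the box (seats differ, so height does not tell which one is loose) and at least 4 mm when pressed.
- cover_b: one of four identical white push-fit covers, a plate 76 x 76 mm, 18 mm thick, flat top with a faint 20 mm disc in the middle; origin at the centre of its underside, z up. Rests in its well with 2 mm play, sides along the box. Any of the four may be the loose one. A sound cover stays level when pressed near an edge and is firm from the first touch.
- cover_c: one of four identical white push-fit covers, a plate 76 x 76 mm, 18 mm thick, flat top with a faint 20 mm disc in the middle; origin at the centre of its underside, z up. Rests in its well with 2 mm play, sides along the box. The loose one stands level on a 14 mm stud; pressed at the middle of a side it tips 0.13 rad under 1 N: the finger sinks 3 to 5 mm before it meets firm resistance, the far side rises.
- cover_d: one of four identical white push-fit covers, a plate 76 x 76 mm, 18 mm thick, flat top with a faint 20 mm disc in the middle; origin at the centre of its underside, z up. Rests in its well with 2 mm play, sides along the box. After an edge press the loose one falls back about level; sitting on its stud it is 5 mm higher than when home.
- stud (a joint): how far the hidden stud under the middle of the loose cover has been pushed in, in m: 0 at the start, 0.005 when that cover sits on its seat. It moves stiffly: about 12 N straight down on the middle of the cover, and it stays where it is left.
- plug: brass plug, 22 mm across, 28 mm tall, standing loose on the bar between the left and right covers of the box (a bystander); origin at the centre of its underside
- daruma: round red lucky doll, 98 mm across, 100 mm tall, on the table (bystander); origin at the centre of its underside
- screwdriver: screwdriver lying on the table (bystander); origin at the middle of its length, roughly
- wrench: spanner lying on the table (bystander); origin at the middle of its length, roughly
- mug: white mug, 76 mm across, 85 mm tall (bystander); origin at the centre of its underside
- jar: jar with black cap, 56 mm across, 75 mm tall (bystander); origin at the centre of its underside
- tape: yellow ring-shaped roll core, 76 mm across, 22 mm tall, lying flat (bystander); origin at the centre of its underside
Mind the look-alikes: they are no part of the job. Leave any orange look-alike of the cover_d alone. Leave any orange look-alike of the cover_c alone.

How it is judged:
By the outcome, as a careful person would: the job done as asked, in the order asked, and still so for the second after the job is handed in, with the robot touching nothing.
It also fails if it takes over 53 s, if anything falls off the work surface, if the arm or the gripper's body presses on something with over 40 N, if the wrist force passes 120 N, or if a joint passes its speed limit or range.

ROBOT

A 6-joint arm with a two-finger parallel gripper is mounted at the origin on the work surface. World frame = base frame: x ahead of the robot, y to its left, z up, the work surface at z = 0. Lengths are in mm, angles in degrees, forces in N, time in s.
With the tool pointing down it reaches from about 375 to 900 mm from the base axis. Payload 3.1 kg.
Tool frame: the origin (TCP) lies at the centre of the arm's flange, where the gripper is bolted on; the fingertips stand 182 mm ahead of it and the grasp point (between the pads) lies 164 mm ahead of it; y points along the fingers, z is the direction in which the jaws open and shut, and the axes are right-handed (so a half turn about y gives the same grasp; the last joint's range is limited). The gripper opens to 87 mm and grips with 3 to 60 N. Pads are 19 mm wide; open, the fingers measure 117 mm over their backs; the gripper's body (75 mm by 190 mm) begins 51 mm behind the grasp point.
Start: joints at [-78.237, 30.224, 82.088, -0, 67.689, -10.227], TCP at [234.05, -579.499, 404.748] pointing down, gripper open.
Joint ranges: [-176.69, 176.69], [-43.24, 126.21], [12.49, 139.97], [-82, 262], [0, 151.66], [-163.58, 163.58]. Speed limits (degrees/s): [159.86, 159.86, 180, 180, 180, 180].

INTERFACE

Orientations are given as [roll, pitch, yaw] about the fixed x, y, z axes, in that order (R = Rz(yaw) Ry(pitch) Rx(roll)).
In Python, from bench import sense, snapshot, calibration, finish_job gives the robot as it stands. The module is installed in compiled form; this text tells all that it offers.
- The arm moves only by the tool drive_tool, never from a script. Its argument "targets" is a list that holds one entry, the list of rows, each a list of 7 numbers: the shift along the tool's x, y, z each as a share of 0.4 m, from -1 to 1, then the turn, a rotation vector about the tool's x, y, z each as a share of 30 degrees, from -1 to 1, then the opening, from 0 (shut) to 1 (fully open). A call has 1 to 10 rows; each row is the pose to reach, as a shift and turn from the pose measured when the call began, along the tool's axes at that moment; what a row does not reach only later rows make up. A row lasts 1/10 s, in which the tool goes at most 50 mm and 8.59 degrees, less where a joint would pass 70% of its speed; a pose out of reach is approached as far as the arm can. A call with a number of a shift or a turn outside -1 to 1 is refused whole. A call with a gripper value outside its range is refused whole. The fingers move at their own pace and stop on an object; "squeeze" is the grip in N (left out, the last holds). Time passes only in rows, so rows that repeat a pose let the fingers close. It gives the time, the measured TCP pose, the force and the opening at its end, in the units of the state.
- sense(): the state, without advancing time (a new reading comes with each control period).
- snapshot(name): name is "scene" or "top"; returns (picture, depth): 480x640x3 uint8, red, green, blue; 480x640 float32, mm along the optical axis (not along the pixel's ray), 0 where there is no reading.
- calibration(name): a dict with "K" (3x3 intrinsics, pixels), "R" (3x3) and "t" (3): a world point X has camera coordinates R X + t. Camera axes: x right, y down, z forward; pixel columns grow to the right and rows downward; lengths in mm; the calibration is good to about 2 mm. A picture is of the moment at which its call begins. calibration takes no time and is no camera call.
- finish_job(): hands the job in, once; it reports no verdict.
The state is a dict: "time_s": time; "qpos": joint angles; "joint_vel": joint speeds; "effort": joint torques, N m; "position": TCP position; "orientation": TCP orientation; "force": force on the tool from outside, world axes, zero at the start; "ft_torque": the same for the moment, N m; "opening": finger opening in mm.
Only numpy, scipy, OpenCV 4.12 (cv2) and the standard library are available. Lean on these libraries where they do the work, as an engineer would, in place of code of your own. Each camera call takes 0.05 s, during which the arm holds its last target. There are 200 camera calls.

## Working session

There is one attempt and no reset: what is moved stays moved. The work goes in short steps, Python scripts to look and compute and a tool call to move; the robot and the scene stay as the last step left them, time stands still between calls to the robot, and variables do not carry over. Pictures are saved under pics/ and viewed, about 8 in all and at most 12, crops included, and the job is handed in when it is done.

Besides the shell and the picture viewer there is one more tool, called after ">>>" as a command line: name --argument value ..., lists and objects as JSON in quotes. drive_tool: Moves the arm, as the interface text tells. Its arguments: {"type":"object","properties":{"targets":{"type":"array"},"squeeze":{"type":"number"}},"required":["targets"]}

```bash
mkdir -p pics
python3 - <<'E'
from bench import *
import cv2,numpy as np
s=sense();print(s)
for n in("scene","top"):
    p,d=snapshot(n);cv2.imwrite(f"pics/{n}0.png",p[...,::-1]);np.savez(f"{n}0.npz",p=p,d=d)
    print(n,calibration(n))
E
```

```text
{'time_s': 0.0, 'qpos': array([-7.82368769e+01,  3.02800220e+01,  8.21573787e+01, -3.79152212e-04,
        6.76864525e+01, -1.02257472e+01]), 'joint_vel': array([-0.0415094 ,  0.03155213, -0.00234459, -0.12220659,  0.05016254,
        0.04979055]), 'effort': array([-1.54329937e-03, -4.40043175e+01, -1.76593924e+01,  6.32314011e-02,
        5.82140533e-02, -1.76581066e-04]), 'position': array([ 233.98800585, -579.17818466,  403.75435444]), 'orientation': array([-9.01219481e+01,  2.16423796e-02, -1.58011008e+02]), 'force': array([ 0.50204208, -0.50687269,  0.2664833 ]), 'ft_torque': array([-0.04292046, -0.02888544,  0.00478886]), 'opening': 87.29719212733039}
scene {'K': array([[514.50875092,   0.        , 317.84959955],
       [  0.        , 514.50875092, 239.40071979],
       [  0.        ,   0.        ,   1.        ]]), 'R': array([[ 0.42732296,  0.90392327,  0.01782699],
       [ 0.60814505, -0.27279378, -0.74548183],
       [-0.66899528,  0.3294029 , -0.66628751]]), 't': array([-264.18279191, -263.89633516, 1193.89979806])}
top {'K': array([[464.47189568,   0.        , 311.4324037 ],
       [  0.        , 464.47189568, 244.95986279],
       [  0.        ,   0.        ,   1.        ]]), 'R': array([[ 0.00371612, -0.99998471,  0.00409513],
       [-0.98359365, -0.00439376, -0.18034472],
       [ 0.18035996, -0.00335776, -0.98359494]]), 't': array([ 18.30755242, 536.14646194, 814.99693828])}
```

View pics/top0.png

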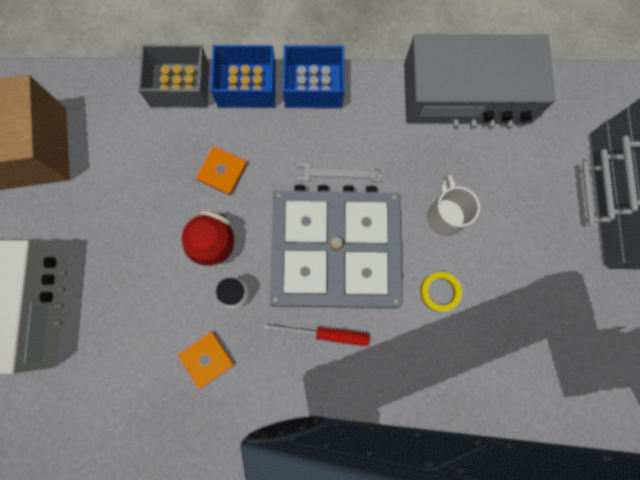

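View pics/scene0.png

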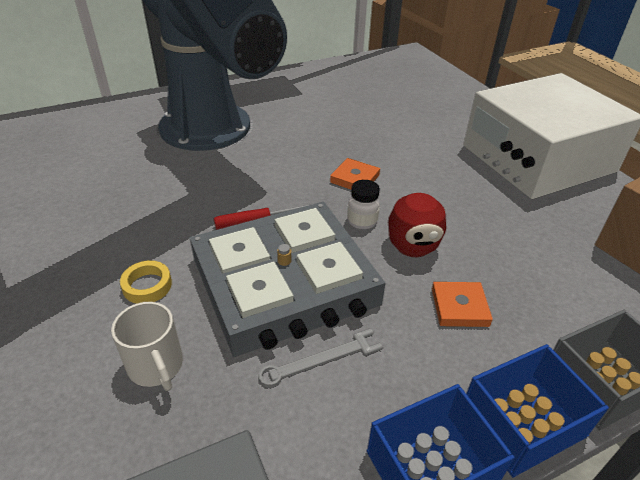

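Top view: the box is at about x 272–402, y 191–307. The covers are centred at (306,221), (367,222), (305,271) and (367,272), with the plug at (336,243). The orange look-alikes lie off the box.

```bash
cat > h.py <<'E'
from bench import *
import cv2,numpy as np
def cloud(n,p,d):
    c=calibration(n);K,R,t=c["K"],c["R"],c["t"]
    v,u=np.mgrid[:480,:640];X=np.stack([(u-K[0,2])/K[0,0]*d,(v-K[1,2])/K[1,1]*d,d],-1)
    return (X-t)@R
E
python3 - <<'E'
from h import *
z=np.load("top0.npz");p,d=z["p"],z["d"];W=cloud("top",p,d)
roi=np.zeros((480,640),bool);roi[188:312,268:408]=1
m=((p.min(-1)>170)&roi).astype(np.uint8)
n,l,st,ce=cv2.connectedComponentsWithStats(m)
for i in range(1,n):
    if st[i,4]<500: continue
    k=cv2.erode((l==i).astype(np.uint8),np.ones((5,5)))>0
    P=W[k&(d>0)];cn=W[(l==i)&(d>0)]
    A=np.c_[P[:,:2]-P[:,:2].mean(0),np.ones(len(P))];f=np.linalg.lstsq(A,P[:,2],rcond=None)[0]
    r=cv2.minAreaRect(cn[:,:2].astype(np.float32))
    print(ce[i].round(1),st[i,4],"plane",f.round(3),"std",(P[:,2]-A@f).std().round(2),"rect",np.round(r[0],1),np.round(r[1],1),round(r[2],2))
g=roi&(W[...,2]>45)&(W[...,2]<54);r=cv2.minAreaRect(W[g][:,:2].astype(np.float32));print("box",r,np.median(W[g][:,2]))
for nm,uv in dict(plug=(336,241),daruma=(208,240),jar=(231,290),mug=(458,208)).items(): print(nm,W[uv[1],uv[0]].round(1))
o=sense();print(cv2.__version__)
from scipy.spatial.transform import Rotation as Ro
print(Ro.from_euler("xyz",o["orientation"],degrees=True).as_matrix().round(3))
E
```

```text
[305.6 221. ] 1452 plane [-2.0000e-03 -3.0000e-03  6.0547e+01] std 1.44 rect [579.3  31.8] [72.8 73.7] 89.98
[365.9 222. ] 1453 plane [-2.000e-03  2.000e-03  6.068e+01] std 1.41 rect [578.  -80.3] [74.4 73.9] 89.72
[304.7 271.5] 1524 plane [ 5.0000e-03 -5.0000e-03  6.0557e+01] std 1.44 rect [485.2  32.7] [74.  72.2] 89.57
[365.8 272.7] 1525 plane [-1.0000e-03  1.0000e-03  5.5733e+01] std 1.44 rect [484.4 -79.5] [73.8 72.9] 89.35
box ((533.151611328125, -24.263702392578125), (240.49136352539062, 216.8928985595703), 89.41338348388672) 49.6107009147987
plug [538.1 -23.5  78.3]
daruma [535.2 202.2  97.3]
jar [450.  163.4  70. ]
mug [ 619.4 -269.8    7.5]
4.12.0
[[-0.927 -0.     0.374]
 [-0.374  0.002 -0.927]
 [-0.    -1.    -0.002]]
```

>>> drive_tool --targets '[[[-0.98,0,-0.95,0,0.73,0,0],[-0.98,0,-0.95,0,0.73,0,0],[-0.98,0,-0.95,0,0.73,0,0],[-0.98,0,-0.95,0,0.73,0,0],[-0.98,0,-0.95,0,0.73,0,0],[-0.98,0,-0.95,0,0.73,0,0],[-0.98,0,-0.95,0,0.73,0,0],[-0.98,0,-0.95,0,0.73,0,0],[-0.98,0,-0.95,0,0.73,0,0],[-0.98,0,-0.95,0,0.73,0,0]]]' --squeeze 10

```text
time_s: 1.1
position: [436.8, -120.3, 404.6]
orientation: [-90.1, -0.0, -179.9]
force: [0.6, -0.3, -0.1]
opening: 14.8
```

>>> drive_tool --targets '[[[0,0,-0.08,0,0,0,0],[0,0,-0.08,0,0,0,0],[0,0,-0.08,0,0,0,0],[0,0,-0.08,0,0,0,0]]]'

```text
time_s: 1.5
position: [436.9, -89.2, 404.7]
orientation: [-90.1, -0.0, -180.0]
force: [-0.2, 0.0, -0.7]
opening: 0.8
```

>>> drive_tool --targets '[[[-0.046,0.2,-0.023,0,0,0,0],[-0.046,0.3,-0.023,0,0,0,0],[-0.046,0.38,-0.023,0,0,0,0],[-0.046,0.4,-0.023,0,0,0,0],[-0.046,0.4,-0.023,0,0,0,0],[-0.046,0.4,-0.023,0,0,0,0]]]'

```text
time_s: 2.1
position: [455.6, -81.1, 244.8]
orientation: [-90.1, 0.0, 179.9]
force: [-0.6, -0.3, -0.5]
opening: 0.4
```

Run:
```python
from h import *
p,d=snapshot("scene");cv2.imwrite("pics/s1.png",cv2.resize(p[180:360,170:410,::-1],None,fx=3,fy=3))
```

```text
(no output)
```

View pics/s1.png

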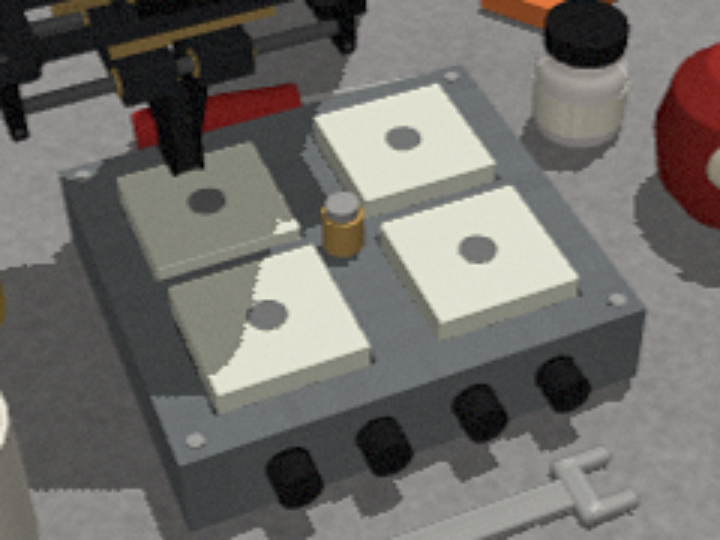

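The closed fingertip is just above the robot-side edge of the near-right cover, at about (185,165) in the crop. I'll step down from here.

>>> drive_tool --targets '[[[0,0.007,0,0,0,0,0],[0,0.014,0,0,0,0,0],[0,0.014,0,0,0,0,0]]]'

```text
time_s: 2.45
position: [455.9, -81.1, 240.6]
orientation: [-90.0, 0.2, 179.9]
force: [-0.3, -0.2, 0.2]
opening: 0.8
```

>>> drive_tool --targets '[[[0,0.003,0,0,0,0,0],[0,0.003,0,0,0,0,0]]]'

```text
time_s: 2.65
position: [455.9, -81.0, 239.6]
orientation: [-90.0, 0.2, 179.9]
force: [0.7, -0.1, 0.3]
opening: 0.6
```

>>> drive_tool --targets '[[[0,0.003,0,0,0,0,0],[0,0.003,0,0,0,0,0]]]'

```text
time_s: 2.85
position: [456.0, -81.0, 238.6]
orientation: [-90.0, 0.2, 179.9]
force: [-1.0, 0.3, 3.2]
opening: 0.8
```

>>> drive_tool --targets '[[[0,0.003,0,0,0,0,0],[0,0.003,0,0,0,0,0]]]'

```text
time_s: 3.05
position: [455.9, -80.9, 238.5]
orientation: [-89.9, 0.3, 180.0]
force: [-2.4, 0.2, 13.8]
opening: 0.8
```

>>> drive_tool --targets '[[[0,0.003,0,0,0,0,0],[0,0.003,0,0,0,0,0]]]'

```text
time_s: 3.25
position: [455.8, -80.8, 238.5]
orientation: [-89.9, 0.3, 180.0]
force: [-1.7, -0.2, 13.9]
opening: 0.4
```

The near-right cover is firm from first contact, with no sink at 14 N. Next is the near-left cover.

>>> drive_tool --targets '[[[0,-0.06,0,0,0,0,0],[0,-0.06,-0.1,0,0,0,0],[0,-0.06,-0.2,0,0,0,0],[0,-0.06,-0.284,0,0,0,0],[0,-0.06,-0.284,0,0,0,0],[0,-0.025,-0.284,0,0,0,0],[0,-0.022,-0.284,0,0,0,0],[0,-0.022,-0.284,0,0,0,0]]]'

```text
time_s: 4.05
position: [455.8, 32.3, 246.8]
orientation: [-89.9, 0.2, 179.9]
force: [-0.5, -0.2, 0.7]
opening: 0.6
```

>>> drive_tool --targets '[[[0,0.004,0,0,0,0,0],[0,0.004,0,0,0,0,0]]]'

```text
time_s: 4.25
position: [455.9, 31.7, 245.3]
orientation: [-89.9, 0.3, 179.9]
force: [-1.1, -0.3, -0.3]
opening: 0.2
```

>>> drive_tool --targets '[[[0,0.003,0,0,0,0,0],[0,0.003,0,0,0,0,0]]]'

```text
time_s: 4.45
position: [456.0, 31.4, 244.2]
orientation: [-89.9, 0.3, 179.9]
force: [-0.5, 0.0, -0.4]
opening: 0.4
```

>>> drive_tool --targets '[[[0,0.003,0,0,0,0,0],[0,0.003,0,0,0,0,0]]]'

```text
time_s: 4.65
position: [455.8, 31.4, 243.0]
orientation: [-89.9, 0.2, 179.9]
force: [-0.5, -0.8, 0.6]
opening: 0.5
```

>>> drive_tool --targets '[[[0,0.003,0,0,0,0,0],[0,0.003,0,0,0,0,0]]]'

```text
time_s: 4.85
position: [455.0, 31.5, 241.7]
orientation: [-89.9, 0.1, 179.9]
force: [-2.8, 0.2, 2.8]
opening: 0.4
```

>>> drive_tool --targets '[[[0,0.003,0,0,0,0,0],[0,0.003,0,0,0,0,0]]]'

```text
time_s: 5.05
position: [454.5, 31.5, 240.8]
orientation: [-89.9, 0.0, 179.9]
force: [-3.6, -2.2, 8.3]
opening: 0.3
```

The near-left cover sinks under the finger. I'll check the far side in the top camera.

```bash
cat >> h.py <<'E'
def tilt(tag):
    # cover tops by region in world xy, plane fit from both depth pictures
    C=dict(A=(579,32),B=(578,-80),C=(485,32.5),D=(484.5,-80))
    for n in("top","scene"):
        p,d=snapshot(n);W=cloud(n,p,d);cv2.imwrite(f"pics/{n}_{tag}.png",cv2.resize(p[180:360,170:410,::-1],None,fx=3,fy=3))
        for k,c in C.items():
            q=W-np.r_[c,0];m=(abs(q[...,0])<33)&(abs(q[...,1])<33)&(W[...,2]>48)&(W[...,2]<70)&(p.max(-1).astype(int)-p.min(-1)<40)&(p.min(-1)>75)&(d>0)
            P=q[m];A=np.c_[P[:,:2],np.ones(len(P))];f=np.linalg.lstsq(A,P[:,2],rcond=None)[0]
            r=P[:,2]-A@f;P=P[abs(r)<3.5];A=np.c_[P[:,:2],np.ones(len(P))];f=np.linalg.lstsq(A,P[:,2],rcond=None)[0]
            print(n,k,len(P),"slope x,y, z:",f.round(3))
E
python3 -c "from h import *;tilt('e1')"
```

```text
top A 1014 slope x,y, z: [-2.0000e-03 -2.0000e-03  6.0649e+01]
top B 1196 slope x,y, z: [-2.0000e-03 -4.0000e-03  6.0734e+01]
top C 0 slope x,y, z: [0. 0. 0.]
top D 680 slope x,y, z: [-0.0000e+00  9.0000e-03  5.6078e+01]
scene A 1339 slope x,y, z: [ 1.0000e-03 -0.0000e+00  5.9936e+01]
scene B 1541 slope x,y, z: [ 1.0000e-03 -0.0000e+00  5.9919e+01]
scene C 762 slope x,y, z: [ 1.5700e-01 -2.0000e-03  6.0657e+01]
scene D 1129 slope x,y, z: [-2.0000e-03 -2.0000e-03  5.4867e+01]
```

View pics/scene_e1.png

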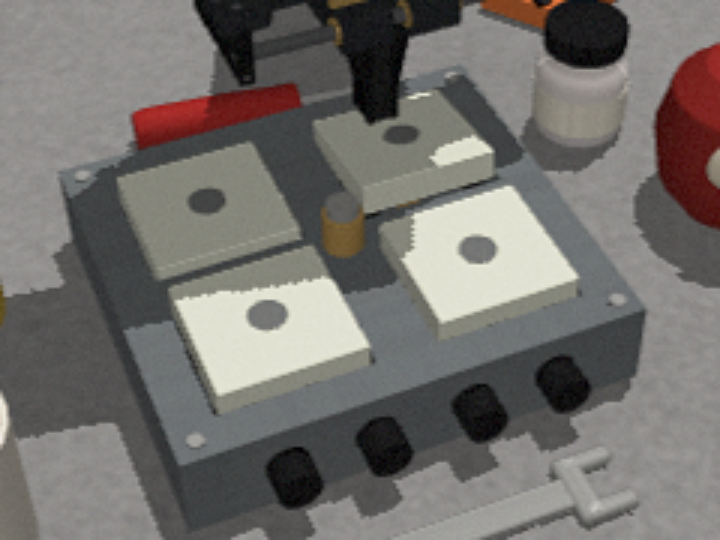

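The near-left cover (C) is the loose one: its slope is 0.157 rad while the other three stay level. I'll lift, let it fall back, then go over its middle.

>>> drive_tool --targets '[[[0,-0.03,0,0,0,0,0],[0,-0.06,0,0,0,0,0],[-0.04,-0.06,-0.002,0,0,0,0],[-0.076,-0.06,-0.002,0,0,0,0],[-0.076,-0.06,-0.002,0,0,0,0],[-0.076,-0.05,-0.002,0,0,0,0],[-0.076,-0.05,-0.002,0,0,0,0]]]'

```text
time_s: 5.85
position: [483.9, 32.5, 260.0]
orientation: [-89.9, -0.1, 179.9]
force: [-1.1, 0.7, 0.5]
opening: 0.5
```

```bash
python3 -c "from h import *;tilt('e2')" | grep C
```

```text
top C 0 slope x,y, z: [0. 0. 0.]
scene C 848 slope x,y, z: [2.5000e-02 1.0000e-03 6.0084e+01]
```

>>> drive_tool --targets '[[[-0.003,0.02,0,0,0,0,0],[-0.003,0.034,0,0,0,0,0],[-0.003,0.038,0,0,0,0,0],[-0.003,0.041,0,0,0,0,0],[-0.003,0.041,0,0,0,0,0]]]'

```text
time_s: 6.45
position: [485.2, 32.4, 243.8]
orientation: [-89.9, -0.1, 179.9]
force: [0.9, -0.0, -0.1]
opening: 0.5
```

>>> drive_tool --targets '[[[0,0.003,0,0,0,0,0],[0,0.006,0,0,0,0,0],[0,0.006,0,0,0,0,0]]]'

```text
time_s: 6.75
position: [485.2, 32.4, 242.3]
orientation: [-89.9, -0.0, 179.9]
force: [-2.3, -0.4, 7.6]
opening: 0.6
```

>>> drive_tool --targets '[[[0,0.003,0,0,0,0,0],[0,0.006,0,0,0,0,0],[0,0.006,0,0,0,0,0]]]'

```text
time_s: 7.05
position: [485.1, 32.4, 241.0]
orientation: [-89.9, 0.0, 179.9]
force: [-2.0, 0.5, 9.0]
opening: 0.4
```

>>> drive_tool --targets '[[[0,0.003,0,0,0,0,0],[0,0.006,0,0,0,0,0],[0,0.006,0,0,0,0,0]]]'

```text
time_s: 7.35
position: [485.0, 32.5, 239.7]
orientation: [-89.9, 0.0, 179.9]
force: [-1.7, -0.4, 9.6]
opening: 0.2
```

>>> drive_tool --targets '[[[0,0.003,0,0,0,0,0],[0,0.007,0,0,0,0,0],[0,0.007,0,0,0,0,0],[0,0.007,0,0,0,0,0]]]'

```text
time_s: 7.75
position: [484.8, 32.5, 238.5]
orientation: [-89.9, 0.1, 179.9]
force: [-3.0, -0.2, 15.0]
opening: 0.3
```

>>> drive_tool --targets '[[[0,0.003,0,0,0,0,0],[0,0.007,0,0,0,0,0],[0,0.007,0,0,0,0,0],[0,0.007,0,0,0,0,0]]]'

```text
time_s: 8.15
position: [484.6, 32.6, 238.5]
orientation: [-89.9, 0.2, 180.0]
force: [-5.7, 1.1, 24.9]
opening: 0.6
```

>>> drive_tool --targets '[[[0,0.003,0,0,0,0,0],[0,0.006,0,0,0,0,0],[0,0.006,0,0,0,0,0],[0,0.006,0,0,0,0,0]]]'

```text
time_s: 8.55
position: [484.5, 32.7, 238.5]
orientation: [-89.9, 0.3, 180.0]
force: [-3.9, 0.3, 23.9]
opening: 0.4
```

Firm at 24–25 N after about 5 mm of travel. I'll lift and re-test the edge for rocking.

>>> drive_tool --targets '[[[0,-0.03,0,0,0,0,0],[0,-0.04,0,0,0,0,0],[0.072,-0.04,0,0,0,0,0],[0.072,-0.04,0,0,0,0,0],[0.072,-0.004,0,0,0,0,0],[0.072,-0.003,0,0,0,0,0],[0.072,-0.003,0,0,0,0,0]]]'

```text
time_s: 9.25
position: [456.1, 32.6, 239.1]
orientation: [-89.9, 0.2, 180.0]
force: [-0.6, 0.5, -0.1]
opening: 0.7
```

>>> drive_tool --targets '[[[0,0.003,0,0,0,0,0],[0,0.003,0,0,0,0,0],[0,0.003,0,0,0,0,0]]]'

```text
time_s: 9.55
position: [456.2, 32.7, 238.6]
orientation: [-89.9, 0.3, 180.0]
force: [-0.4, -0.3, 7.2]
opening: 0.5
```

>>> drive_tool --targets '[[[0,0.003,0,0,0,0,0],[0,0.003,0,0,0,0,0],[0,0.003,0,0,0,0,0]]]'

```text
time_s: 9.85
position: [456.1, 32.7, 238.5]
orientation: [-89.8, 0.3, 180.0]
force: [-2.6, 0.0, 11.6]
opening: 0.5
```

```bash
python3 -c "from h import *;tilt('e3')" | grep scene
```

```text
scene A 1341 slope x,y, z: [ 0.000e+00 -2.000e-03  5.991e+01]
scene B 1540 slope x,y, z: [-1.000e-03  0.000e+00  5.998e+01]
scene C 910 slope x,y, z: [2.000e-03 2.000e-03 5.495e+01]
scene D 1130 slope x,y, z: [ 0.0000e+00 -1.0000e-03  5.4896e+01]
```

It stays level under 11.6 N at the edge and has dropped 5 mm. I'll retreat upward and take a last look.

>>> drive_tool --targets '[[[0,-0.05,0,0,0,0,0],[0,-0.15,0,0,0,0,0],[0,-0.27,0,0,0,0,0],[0,-0.39,0,0,0,0,0],[0.1,-0.42,0.1,0,0,0,0],[0.1,-0.42,0.2,0,0,0,0],[0.1,-0.42,0.3,0,0,0,0],[0.1,-0.42,0.4,0,0,0,0],[0.1,-0.42,0.5,0,0,0,0],[0.1,-0.42,0.5,0,0,0,0]]]'

```text
time_s: 10.95
position: [416.1, -171.3, 407.5]
orientation: [-89.6, 0.5, 179.7]
force: [1.1, -0.1, 0.5]
opening: 0.3
```

```bash
python3 -c "from h import *;tilt('e4');print(sense()['force'])"
```

```text
top A 1228 slope x,y, z: [-3.0000e-03 -3.0000e-03  6.0483e+01]
top B 1225 slope x,y, z: [-1.0000e-03 -3.0000e-03  6.0803e+01]
top C 1259 slope x,y, z: [ 3.0000e-03 -4.0000e-03  5.5644e+01]
top D 1267 slope x,y, z: [-1.0000e-03 -3.0000e-03  5.5795e+01]
scene A 1332 slope x,y, z: [-1.0000e-03 -0.0000e+00  5.9939e+01]
scene B 1534 slope x,y, z: [0.000e+00 1.000e-03 5.992e+01]
scene C 1052 slope x,y, z: [ 0.0000e+00 -1.0000e-03  5.4975e+01]
scene D 1203 slope x,y, z: [-0.000e+00 -1.000e-03  5.488e+01]
[-0.02443729  0.69910642 -0.61318883]
```

View pics/scene_e4.png

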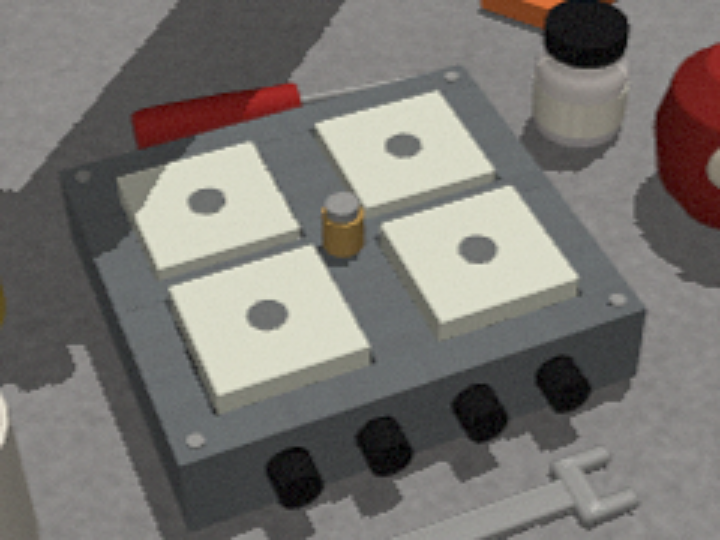

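All four covers are level, the plug still stands at (342,225), and the hand is clear.

```bash
python3 -c "from bench import *;print(finish_job())"
```

```text
the job is handed in; nothing more can be done
None
```

The loose cover was the near-left one, on the robot's side and to its left. It is now pushed home and sits level, and the job was handed in at about 11 s on the robot's clock.

- **Finding it:** I edge-pressed the near-right cover first, and it was firm from first contact at 14 N. The near-left cover sank about 2.5 mm under the finger and tipped by 0.157 rad, measured from the scene camera's depth. That is a bit more than the 0.13 rad stated. I did not press the two far covers, because the loose one had been found by then.
- **Seating it:** I pressed on its middle until it stopped firmly at about 25 N. It went down about 5 mm, from 60.6 to 55.6 mm by the top camera.
- **Last checks:** A second press at the same edge with 11.6 N gave no sink and a slope of about 0.002 rad. I did not re-test its other edges. In the last pictures all four covers are level and the plug is still standing. The hand is clear, with the force reading down to noise. None of the checks failed.

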